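Put the microscope optics away

ROBOT

A 6-joint arm with a two-finger parallel gripper is mounted at the origin on the work surface. World frame = base frame: x ahead of the robot, y to its left, z up, the work surface at z = 0. Lengths are in mm, angles in rad, forces in N, time in s.
With the tool pointing down it reaches from about 275 to 825 mm from the base axis. Payload 5.2 kg.
Tool frame: the origin (TCP) lies on the centre line of the jaws, within the pads' length; the fingertips stand 14 mm ahead of it and the grasp point (between the pads) lies 5 mm behind it (ctrl.tips_ahead is the distance from the TCP to the fingertips, in mm); z points along the fingers, y is the line along which they close (so a half turn about z gives the same grasp; the last joint's range is limited). The gripper opens to 93 mm and grips with 3 to 60 N. Pads are 15 mm wide; open, the fingers measure 128 mm over their backs; the gripper's body (75 mm by 188 mm) begins 65 mm behind the grasp point.
Start: joints at [-1.536, 0.259, 1.535, -0, 1.348, -0.203], TCP at [129.582, -534.522, 200.253] pointing down, gripper open.
Joint ranges: [-3.14, 3.14], [-0.91, 2.08], [0.19, 2.58], [-1.22, 4.36], [0.22, 2.71], [-3.12, 3.12]. Speed limits (rad/s): [2.57, 2.57, 3.14, 3.14, 3.14, 3.14].

INTERFACE

Orientations are given as a unit quaternion [x, y, z, w].
In Python, from rig import ctrl gives the robot as it stands. The module is installed in compiled form; this text tells all that it offers.
- The arm moves only by the tool arm_command, never from a script. Its arguments are lists of equal length, an entry for each row: "delta_pos": the shift along the world's x, y, z in m, a list of three; "twist": the turn, a rotation vector about the world's x, y, z in rad, a list of three. In form: {"delta_pos": [[dx, dy, dz], ...], "twist": [[rx, ry, rz], ...]}. A call has 1 to 10 rows; each row is the pose to reach, as a shift and turn from the pose commanded when the call began; what a row does not reach only later rows make up. A row lasts 1/8 s, in which the tool goes at most 62.5 mm and 10.7 degrees, less where a joint would pass 70% of its speed; a pose out of reach is approached as far as the arm can. A call with a gripper value outside its range is refused whole. "hand" is the opening, from 0 (shut) to 1 (fully open), set as the call begins (left out, the last holds). The fingers move at their own pace and stop on an object; "squeeze" is the grip in N (left out, the last holds). Time passes only in rows, so rows that repeat a pose let the fingers close. It gives the time, the measured TCP pose, the force, the opening and the grip force at its end, in the units of the state.
- ctrl.get_state(): the state, without advancing time (a new reading comes with each control period).
- ctrl.grab_frame(name): name is "scene" or "top"; returns a dict with "color" (480x640x3 uint8, red, green, blue), "fx", "fy", "cx", "cy" (pixels), "R" (3x3) and "t" (3): a world point X has camera coordinates R X + t. Camera axes: x right, y down, z forward; pixel columns grow to the right and rows downward; lengths in mm; the calibration is good to about 2 mm. A picture is of the moment at which its call begins. There is no depth.
- ctrl.hand_in(): hands the job in; it is judged then, once.
The state is a dict: "t": time; "joints": joint angles; "qd": joint speeds; "tau": joint torques, N m; "eef_pos": TCP position; "ee_rot": TCP orientation; "contact_force": force on the tool from outside, world axes, zero at the start; "moment": the same for the moment, N m; "finger_gap": finger opening in mm; "grip_force": force on a finger pad.
Only numpy, scipy, OpenCV 4.12 (cv2) and the standard library are available. Lean on these libraries where they do the work, as an engineer would, in place of code of your own. Each camera call takes 0.05 s, during which the arm holds its last target. There are 200 camera calls.

TASK

Put the optics lying on the bench away: stand each of the three silver objectives, nose up, in the well of the holder of its own ring colour, and lay the steel analyser slider fully down in the T-shaped cutout of its tray, turned to match. Lower each piece into place and let go there, never drop it, and leave the two black eyepieces standing where they are.

Things in the scene. Friction and masses are not known exactly. Their poses are not given: they have to be found in the camera images.
- objective_red: Loose microscope objective, about 0.1 kg, standing nose up: silver barrel 30 mm in diameter, 44 mm tall overall, with a red cone below the nose and a thin red band. The barrel is straight from 5 to 29 mm above the underside (below it a brass thread 23 mm across); grip it there from above. Origin: centre of its underside; z points up to the nose.
- objective_yellow: Loose microscope objective, about 0.1 kg, standing nose up: silver barrel 30 mm in diameter, 50 mm tall overall, with a yellow cone below the nose and a thin yellow band. The barrel is straight from 5 to 35 mm above the underside (below it a brass thread 23 mm across); grip it there from above. Origin: centre of its underside; z points up to the nose.
- objective_blue: Loose microscope objective, about 0.1 kg, standing nose up: silver barrel 30 mm in diameter, 56 mm tall overall, with a blue cone below the nose and a thin blue band. The barrel is straight from 5 to 41 mm above the underside (below it a brass thread 23 mm across); grip it there from above. Origin: centre of its underside; z points up to the nose.
- holder_red: Fixed round red plastic holder, 70 mm in diameter, 16 mm high, with an open round well 42 mm across whose black floor is 6 mm above the bench (well 10 mm deep). Origin: centre of its underside, on the bench; a seated objective's origin is 6 mm above it.
- holder_yellow: Fixed round yellow plastic holder, 70 mm in diameter, 16 mm high, with an open round well 42 mm across whose black floor is 6 mm above the bench (well 10 mm deep). Origin: centre of its underside, on the bench; a seated objective's origin is 6 mm above it.
- holder_blue: Fixed round blue plastic holder, 70 mm in diameter, 16 mm high, with an open round well 42 mm across whose black floor is 6 mm above the bench (well 10 mm deep). Origin: centre of its underside, on the bench; a seated objective's origin is 6 mm above it.
- slider: Loose steel T-shaped analyser slider, 0.12 kg, 12 mm thick, flat. Own frame: narrow part (28 mm wide in y, green window) x -41 to +13 mm, wide head (46 mm wide) x +13 to +33. On top a black grip rib, 14 mm wide in y, x -18 to +14, 12 to 26 mm above the underside: pinch it from above across y. Origin: on the underside below the rib, near the centre of mass; x to the head, z up.
- slider_tray: Fixed dark rubber tray, 104 x 74 mm, 14 mm high, T-shaped cutout, orange floor 6 mm above the bench. Own frame: narrow part (36 mm wide in y) x -45 to +9 mm, wide part (54 mm) x +9 to +37: 4 mm play all round; the slider fits one way only, its origin 6 mm above the tray's and its axes matching. Origin: on the bench; x to the wide part, z up.
- eyepiece_1: Loose black eyepiece standing upright, 36 mm in diameter, 38 mm tall, no coloured ring, lens on top: not part of the job, leave it standing where it is. Origin: centre of its underside.
- eyepiece_2: Loose black eyepiece standing upright, 36 mm in diameter, 38 mm tall, no coloured ring, lens on top: not part of the job, leave it standing where it is. Origin: centre of its underside.

How it is judged:
By the outcome, as a careful person would: the job done as asked, in the order asked, and still so for the second after the job is handed in, with the robot touching nothing.
It also fails if it takes over 115 s, if anything falls off the work surface, if the arm or the gripper's body presses on something with over 40 N, if the wrist force passes 120 N, or if a joint passes its speed limit or range.

## Working session

There is one attempt and no reset: what is moved stays moved. The work goes in short steps, Python scripts to look and compute and a tool call to move; the robot and the scene stay as the last step left them, time stands still between calls to the robot, and variables do not carry over. Pictures are saved under pics/ and viewed, at most 17 in all, crops included, and the job is handed in when it is done.

Besides the shell and the picture viewer there is one more tool, called after ">>>" as name(argument=value, ...) on one line, values as JSON. arm_command: Moves the arm, as the interface text tells. Its arguments: {"type":"object","properties":{"delta_pos":{"type":"array"},"twist":{"type":"array"},"hand":{"type":"number"},"squeeze":{"type":"number"}},"required":["delta_pos","twist"]}

```bash
mkdir -p pics
python3 - <<'E'
from rig import ctrl
import cv2
print(ctrl.get_state(), ctrl.tips_ahead)
for n in("scene","top"):
    f=ctrl.grab_frame(n); cv2.imwrite(f"pics/{n}0.png",f["color"][:,:,::-1]); print({k:v for k,v in f.items() if k!="color"})
E
```

```text
{'t': 0.0, 'joints': array([-1.53580119e+00,  2.59328536e-01,  1.53603973e+00, -1.51347291e-05,
        1.34796297e+00, -2.02806357e-01]), 'qd': array([-0.00038375, -0.00087841, -0.00068653, -0.00076097, -0.0018447 ,
       -0.00212874]), 'tau': array([ 4.74833450e-04, -4.37300491e+01, -2.84001803e+01,  7.18524121e-02,
        4.12601244e-02, -1.31646589e-04]), 'eef_pos': array([ 129.5558577 , -533.96083812,  199.44289414]), 'ee_rot': array([ 9.92939055e-01,  1.18622412e-01,  6.54998352e-05, -8.66849393e-04]), 'contact_force': array([0.26276821, 0.25331287, 0.26363955]), 'moment': array([ 0.00509286, -0.05420036, -0.01794731]), 'grip_force': 0.0, 'finger_gap': 93.19077516465038} 14.0
{'fx': 439.69642837678936, 'fy': 439.69642837678936, 'cx': 326.18491660666604, 'cy': 234.97169966552931, 'R': array([[-6.50808031e-01,  7.59242290e-01, -2.28432797e-04],
       [ 5.65270059e-01,  4.84337824e-01, -6.67747432e-01],
       [-5.06871451e-01, -4.34704518e-01, -7.44387879e-01]]), 't': array([ 341.31733654, -272.06409432, 1179.18555709])}
{'fx': 524.4984937983729, 'fy': 524.4984937983729, 'cx': 324.60445730511356, 'cy': 242.65376530033382, 'R': array([[ 0.02717739, -0.99933401,  0.02435019],
       [-0.99375301, -0.02964724, -0.10759177],
       [ 0.10824203, -0.02127401, -0.99389692]]), 't': array([-36.68175074, 547.58635292, 869.66759239])}
```

View pics/top0.png

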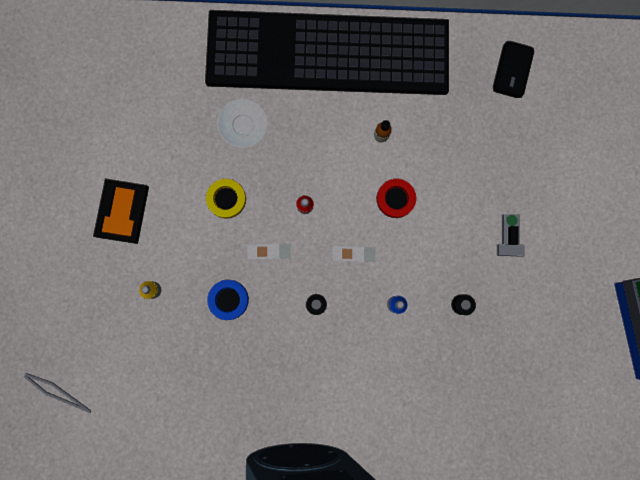

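View pics/scene0.png

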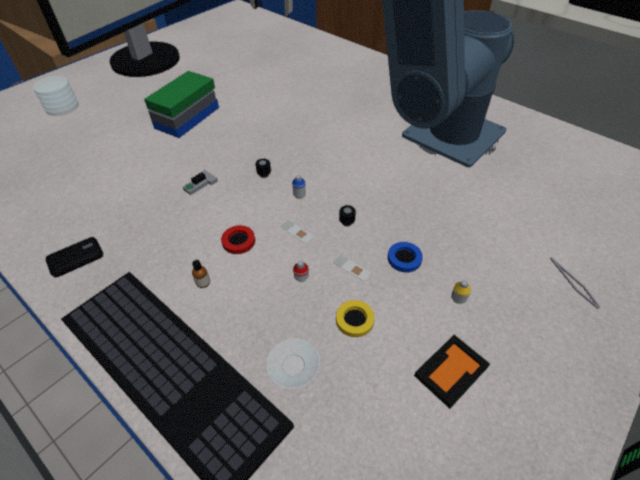

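Top view: the red objective is near (305,204), yellow (149,290) and blue (397,304). The holders are red (396,198), yellow (226,198) and blue (228,300). The tray is near (121,211), the slider (511,235), and the eyepieces (316,304) and (463,304). I'll enlarge these for exact positions.

Run:
```python
import cv2,numpy as np
def mont(n,cs,h,out):
    im=cv2.imread(f"pics/{n}0.png"); T=[]
    for (u,v) in cs:
        c=im[v-h:v+h,u-h:u+h]; c=cv2.resize(c,(260,260),interpolation=cv2.INTER_CUBIC)
        c=cv2.convertScaleAbs(c,alpha=1.4,beta=10)
        for k in range(-h,h,5):   # ticks every 5 px
            p=int((k+h)*130/h); L=12 if k%10==0 else 6
            cv2.line(c,(p,0),(p,L),(0,255,0),1); cv2.line(c,(0,p),(L,p),(0,255,0),1)
        cv2.putText(c,f"{u-h},{v-h}",(90,250),0,.5,(0,0,255),1); T.append(c)
    cv2.imwrite(out,np.vstack([np.hstack(T[:3]),np.hstack(T[3:6])]))
mont("top",[(305,204),(149,290),(397,304),(512,235),(316,304),(463,304)],26,"pics/m1.png")
mont("scene",[(301,271),(461,291),(299,187),(200,182),(347,215),(263,167)],26,"pics/m2.png")
```

```text
(no output)
```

View pics/m1.png

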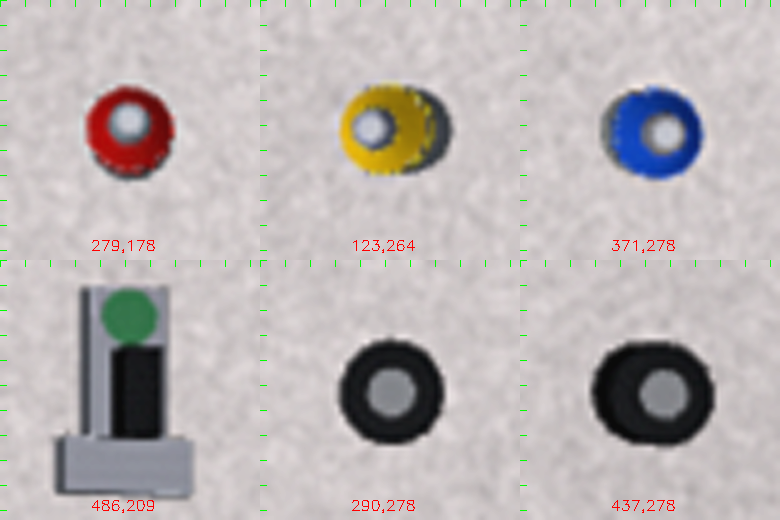

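View pics/m2.png

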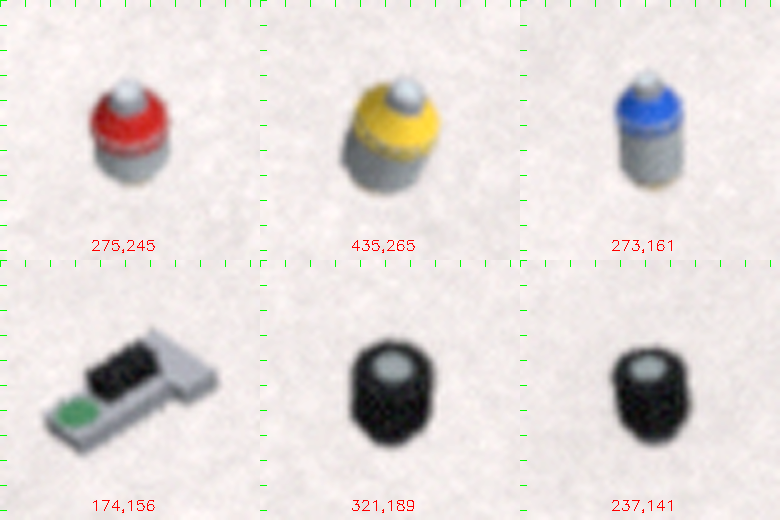

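Noses at full-image pixels, top view: red (304.4,201.6), yellow (144.8,288.9), blue (399.8,304.1). Scene view: red (300,262.8), yellow (463.8,282.8), blue (298,176.6). The slider's window end points away from the robot and its head points towards it. Next I'll crop the tray and holders.

```bash
python3 - <<'E'
import cv2,numpy as np
T=[]
for n,(u,v),h in(("top",(121,211),37),("scene",(452,371),40)):
    im=cv2.imread(f"pics/{n}0.png"); c=im[v-h:v+h,u-h:u+h]; c=cv2.resize(c,(400,400),interpolation=cv2.INTER_CUBIC)
    c=cv2.convertScaleAbs(c,alpha=1.6,beta=25); T.append(c)
cv2.imwrite("pics/m3.png",np.hstack(T))
E
cat > h.py <<'E'
import cv2,numpy as np
from scipy.optimize import least_squares
from rig import ctrl
def proj(f,X):
    c=np.atleast_2d(X)@f["R"].T+f["t"]; return np.c_[f["fx"]*c[:,0]/c[:,2]+f["cx"],f["fy"]*c[:,1]/c[:,2]+f["cy"]]
def back(f,uv,z):
    d=f["R"].T@np.array([(uv[0]-f["cx"])/f["fx"],(uv[1]-f["cy"])/f["fy"],1]); o=-f["R"].T@f["t"]
    return (o+d*(z-o[2])/d[2])[:2]
def tf(p,P):  # p = x,y,yaw; P body points
    P=np.array(P,float);c,s=np.cos(p[2]),np.sin(p[2]); return np.c_[p[0]+c*P[:,0]-s*P[:,1],p[1]+s*P[:,0]+c*P[:,1],P[:,2]]
E
python3 - <<'E'
from h import *
F={n:ctrl.grab_frame(n) for n in("top","scene")}
nose={"red":(44,(304.4,201.6),(300,262.8)),"yellow":(50,(144.8,288.9),(463.8,282.8)),"blue":(56,(399.8,304.1),(298,176.6))}
for k,(z,a,b) in nose.items(): print(k,"obj",back(F["top"],a,z).round(1),back(F["scene"],b,z).round(1))
print("eye",[back(F["top"],a,38).round(1) for a in((316,304),(290+0+151.5+21.9-0.4,304.4))])
R={"red":((396,198),(238,239)),"yellow":(( 226,198),(355,318)),"blue":((228,300),(405,256))}
hue={"red":lambda h:(h<8)|(h>172),"yellow":lambda h:(h>20)&(h<35),"blue":lambda h:(h>105)&(h<125)}
th=np.linspace(0,2*np.pi,60)
for k,cs in R.items():
    for n,(u,v) in zip(("top","scene"),cs):
        f=F[n];hsv=cv2.cvtColor(f["color"],cv2.COLOR_RGB2HSV)[v-26:v+26,u-26:u+26]
        m=(hue[k](hsv[...,0])&(hsv[...,1]>110)).astype(np.uint8)
        c=cv2.convexHull(np.argwhere(m)[:,::-1].astype(np.int32)); M=cv2.moments(c); g=np.array([M["m10"],M["m01"]])/M["m00"]+[u-26,v-26]
        def res(p):
            P=np.r_[tf([*p,0],np.c_[35*np.cos(th),35*np.sin(th),0*th]),tf([*p,0],np.c_[35*np.cos(th),35*np.sin(th),0*th+16])]
            M=cv2.moments(cv2.convexHull(proj(f,P).astype(np.float32))); return np.array([M["m10"],M["m01"]])/M["m00"]-g
        print(k,"holder",n,least_squares(res,back(f,g,10),diff_step=1e-3).x.round(1))
def fit(name,p0,B,obs):
    def res(p): return np.concatenate([(proj(F[n],tf(p,[B[i] for i in o]))-list(o.values())).ravel() for n,o in obs])
    for sub in(obs,):
        r=least_squares(res,p0); print(name,r.x.round(3),r.fun.round(1))
S={0:(-41,14,12),1:(-41,-14,12),2:(33,23,12),3:(33,-23,12),4:(13,23,12),5:(13,-23,12)}
o=lambda x,y,q:(x+q[0]/5-.4,y+q[1]/5-.4)
# head toward -x: body +y = world -y = image right
top={0:o(486,209,(168,28)),1:o(486,209,(91,28)),2:o(486,209,(191,236)),3:o(486,209,(66,232)),4:o(486,209,(193,181)),5:o(486,209,(66,176))}
sc={1:o(174,156,(84,182)),0:o(174,156,(47,158)),3:o(174,156,(217,115))  ,2:o(174,156,(153,70))}
p0=[*back(F["top"],(511,235),0),3.1]
for q in([("top",top)],[("scene",sc)],[("top",top),("scene",sc)]): fit("slider",p0,S,q)
E
```

```text
red obj [616.1  15.5] [615.2  12.8]
yellow obj [460.8 273.4] [460.3 271. ]
blue obj [ 447.3 -147.4] [ 446.2 -149.5]
eye [array([443.6,  -9.3]), array([ 449.6, -257.5])]
red holder top [ 634.9 -146.3]
red holder scene [ 633.2 -149.3]
yellow holder top [625.1 155.6]
yellow holder scene [623.5 152.1]
blue holder top [447.  143.6]
blue holder scene [446.  140.4]
slider [ 570.327 -351.315    3.131] [ 0.   0.2 -0.2 -0.5  0.6  0.3 -0.3  0.   0.2 -0.  -0.3 -0. ]
slider [ 570.527 -350.603    3.168] [-0.2  0.5 -0.6  0.1  0.4 -0.9  0.4  0.2]
slider [ 570.316 -351.164    3.14 ] [-0.3  0.1 -0.5 -0.4  0.7  0.2 -0.2  0.2  0.1 -0.1 -0.3  0.1 -0.7  0.3
 -0.8 -0.3  0.4 -0.8  0.8  0. ]
```

View pics/m3.png

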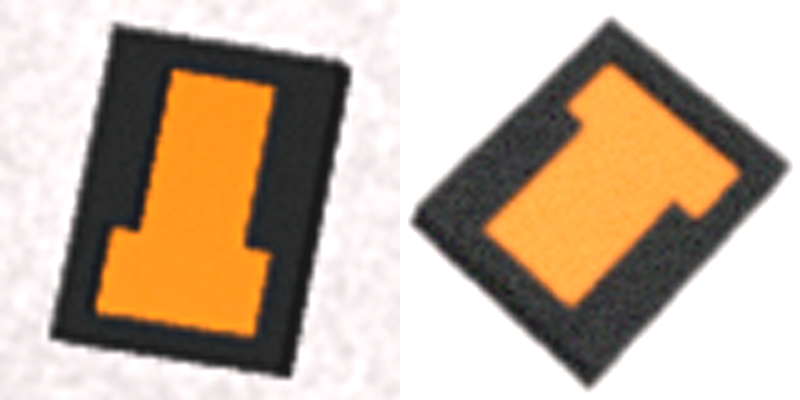

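Tray: the narrow end of the cutout points away from the robot, and the wide part points towards it. I'll fit the visible orange area, treating it as the floor seen through the opening, in both views.

Run:
```python
from h import *
from scipy.optimize import minimize
F={n:ctrl.grab_frame(n) for n in("top","scene")}
T=np.array([(-45,18),(9,18),(9,27),(37,27),(37,-27),(9,-27),(9,-18),(-45,-18)],float)
K=8
W={"top":(84,174,74),"scene":(412,331,80)}
def ren(n,p):
    f=F[n];u,v,s=W[n];out=[]
    for z in(6,14):
        q=(proj(f,tf(p,np.c_[T,np.full(8,z)]))-[u-.5,v-.5])*K; m=np.zeros((s*K,s*K),np.uint8); cv2.fillPoly(m,[np.round(q*16).astype(np.int32)],255,shift=4); out.append(m)
    return cv2.resize(out[0]&out[1],(s,s),interpolation=cv2.INTER_AREA)/255.
obs={}
for n,(u,v,s) in W.items():
    c=F[n]["color"][v:v+s,u:u+s].astype(float); d=np.clip((c[...,0]-c[...,2]),0,None); obs[n]=np.clip(d/np.percentile(d[d>60],50),0,1)
for ns in(["top"],["scene"],["top","scene"]):
    cost=lambda p:sum(((ren(n,(p[0],p[1],p[2]/50))-obs[n])**2).sum() for n in ns)
    best=min((minimize(cost,[*back(F["top"],(121,208),8),50*y],method="Nelder-Mead",options=dict(initial_simplex=None,xatol=.05)) for y in(2.9,3.3)),key=lambda r:r.fun)
    print(ns,best.x[:2].round(1),(best.x[2]/50).round(3),round(best.fun,1))
```

```text
['top'] [592.6 337.8] 3.014 5.8
['scene'] [592.1 334.8] 3.013 20.9
['top', 'scene'] [592.3 336.5] 3.008 108.1
```

Averaging both cameras (mm):

| Piece | Position | Target |
|---|---|---|
| Red objective | (616, 14) | Holder (634, -148) |
| Yellow objective | (460.5, 272) | Holder (624, 154) |
| Blue objective | (447, -148.5) | Holder (446.5, 142) |
| Slider | (570, -351), yaw about 3.13 | Tray (592.5, 336), yaw 3.014 |

I'll start with red.

>>> arm_command(delta_pos=[[0.024,0.027,0],[0.053,0.06,0],[0.087,0.098,0],[0.122,0.138,-0.01],[0.156,0.176,-0.02],[0.19,0.214,-0.03],[0.224,0.253,-0.04],[0.258,0.291,-0.05],[0.292,0.33,-0.06],[0.326,0.368,-0.07]], twist=[[0,0,-0.02],[0,0,-0.05],[0,0,-0.08],[0,0,-0.11],[0,0,-0.14],[0,0,-0.17],[0,0,-0.2],[0,0,-0.22],[0,0,-0.238],[0,0,-0.238]], hand=0.7)

```text
t: 1.55
eef_pos: [456.6, -165.2, 130.1]
ee_rot: [1.0, -0.0, 0.0, 0.0]
contact_force: [0.9, -1.3, 0.5]
finger_gap: 64.9
grip_force: 0.0
```

>>> arm_command(delta_pos=[[0.034,0.038,-0.01],[0.067,0.076,-0.02],[0.1,0.113,-0.03],[0.128,0.144,-0.04],[0.148,0.166,-0.045],[0.157,0.177,-0.05],[0.16,0.181,-0.05],[0.16,0.181,-0.05],[0.16,0.181,-0.05]], twist=[[0,0,0],[0,0,0],[0,0,0],[0,0,0],[0,0,0],[0,0,0],[0,0,0],[0,0,0],[0,0,0]])

```text
t: 2.68
eef_pos: [615.3, 13.5, 80.7]
ee_rot: [1.0, -0.001, 0.0, 0.0]
contact_force: [-1.0, 0.3, -0.2]
finger_gap: 65.0
grip_force: 0.0
```

Run:
```python
from h import *
s=ctrl.get_state(); print(s["eef_pos"],s["ee_rot"])
T=[]
for n in("top","scene"):
    f=ctrl.grab_frame(n); u,v=proj(f,[s["eef_pos"]+[0,0,-14]])[0].round().astype(int); print(n,u,v)
    h=45; T.append(cv2.resize(f["color"][v-h:v+h,u-h:u+h,::-1],(400,400),interpolation=cv2.INTER_CUBIC))
cv2.imwrite("pics/g1.png",cv2.convertScaleAbs(np.hstack(T),alpha=1.6,beta=20))
```

```text
[615.27603426  13.54083239  80.66964321] [ 9.99999801e-01 -6.00156969e-04  1.26367331e-04  1.49844470e-04]
top 305 200
scene 300 255
```

View pics/g1.png

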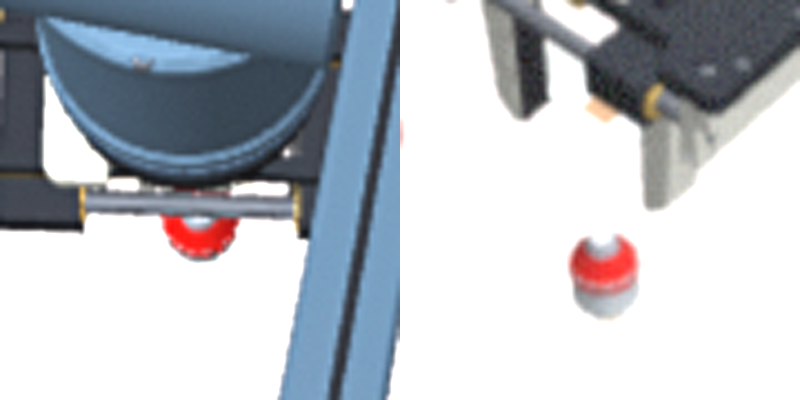

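The red objective sits centred between the fingers, with its nose at scene pixel (300,263). The fingertips look higher than expected, which may be saturation, so I'll check without gain.

Run:
```python
from h import *
f=ctrl.grab_frame("scene"); s=ctrl.get_state()
c=f["color"][205:285,250:350,::-1].copy(); c=cv2.resize(c,(800,640),interpolation=cv2.INTER_CUBIC)[:600]
for y in(-32.5,0,32.5):
    for z in(-14,0,5):
        u=(proj(f,[s["eef_pos"]+[0,y,z]])[0]-[250,205])*8+4; cv2.circle(c,tuple(int(q) for q in u),4,(0,0,255),-1)
cv2.imwrite("pics/g2.png",c)
```

```text
(no output)
```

View pics/g2.png

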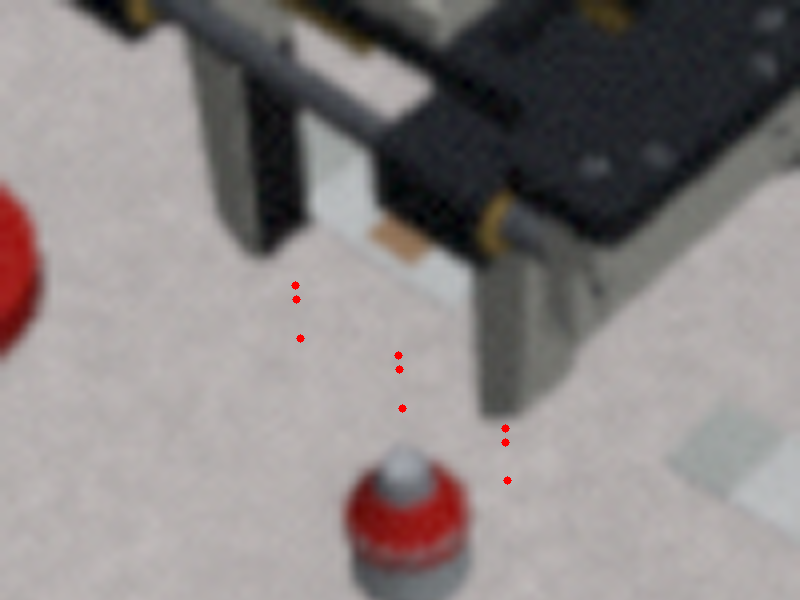

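The fingertips show near (282,240) and (485,415) in the crop, about 11 px above the predicted tip marks. That suggests they are higher than reported, or offset sideways. I'll come down partway and measure again.

>>> arm_command(delta_pos=[[0,0,-0.006],[0,0,-0.014],[0,0,-0.022],[0,0,-0.028],[0,0,-0.03],[0,0,-0.03],[0,0,-0.03]], twist=[[0,0,0],[0,0,0],[0,0,0],[0,0,0],[0,0,0],[0,0,0],[0,0,0]])

```text
t: 3.7
eef_pos: [615.8, 14.5, 50.5]
ee_rot: [1.0, -0.0, 0.0, 0.0]
contact_force: [0.2, -0.2, 0.4]
finger_gap: 65.2
grip_force: 0.0
```

Run:
```python
from h import *
s=ctrl.get_state(); print(s["eef_pos"]); T=[]
for n,(a,b) in(("scene",(250,215)),("top",(255,150))):
    f=ctrl.grab_frame(n)
    c=cv2.resize(f["color"][b:b+100,a:a+100,::-1],(400,400),interpolation=cv2.INTER_CUBIC)
    for y in(-32.5,0,32.5):
      for z in(-14,5):
        u=(proj(f,[s["eef_pos"]+[0,y,z]])[0]-[a,b])*4+2; cv2.circle(c,tuple(int(q) for q in u),3,(0,255,0),-1)
    T.append(c)
cv2.imwrite("pics/g3.png",np.hstack(T))
```

```text
[615.83875428  14.47972254  50.50903802]
```

View pics/g3.png

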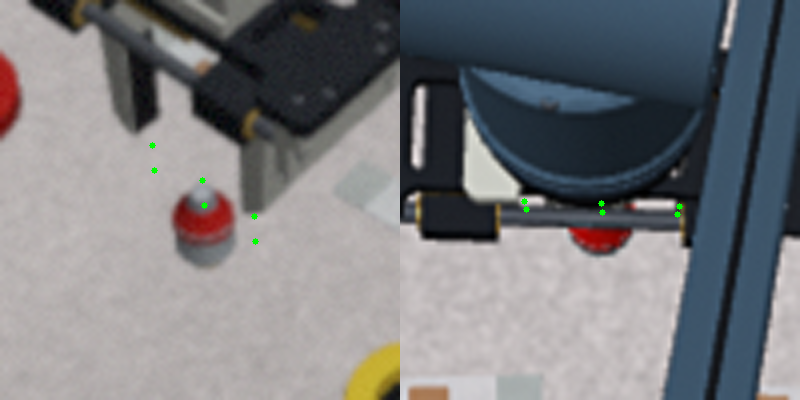

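Run:
```python
from h import *
f=ctrl.grab_frame("scene"); e=np.array([615.28,13.54,80.67])
B=np.array([(7.5,-32.5,-14),(-7.5,-32.5,-14),(7.5,32.5,-14)]); o=(np.array([(258,255),(305,225),(482,415)])-3.5)/8+[250,205]
r=least_squares(lambda d:(proj(f,e+B+d)-o).ravel(),np.zeros(3)); print(r.x.round(1),r.fun.round(1))
```

```text
[20.1 19.9 65.3] [-0.1  0.7  0.1 -0.5  0.  -0.2]
```

>>> arm_command(delta_pos=[[0,0,-0.006],[0,0,-0.012],[0,0,-0.018],[0,0,-0.023],[0,0,-0.025],[0,0,-0.025],[0,0,-0.025]], twist=[[0,0,0],[0,0,0],[0,0,0],[0,0,0],[0,0,0],[0,0,0],[0,0,0]])

```text
t: 4.72
eef_pos: [615.8, 14.5, 25.5]
ee_rot: [1.0, -0.0, 0.0, 0.0]
contact_force: [0.4, 1.1, -0.2]
finger_gap: 65.2
grip_force: 0.0
```

Run:
```python
from h import *
s=ctrl.get_state(); print(s["eef_pos"]); T=[]
f=ctrl.grab_frame("scene"); a,b=250,225
c=cv2.resize(f["color"][b:b+75,a:a+100,::-1],(800,600),interpolation=cv2.INTER_CUBIC)
cv2.imwrite("pics/g4.png",c)
```

```text
[615.78721476  14.46859572  25.47337287]
```

View pics/g4.png

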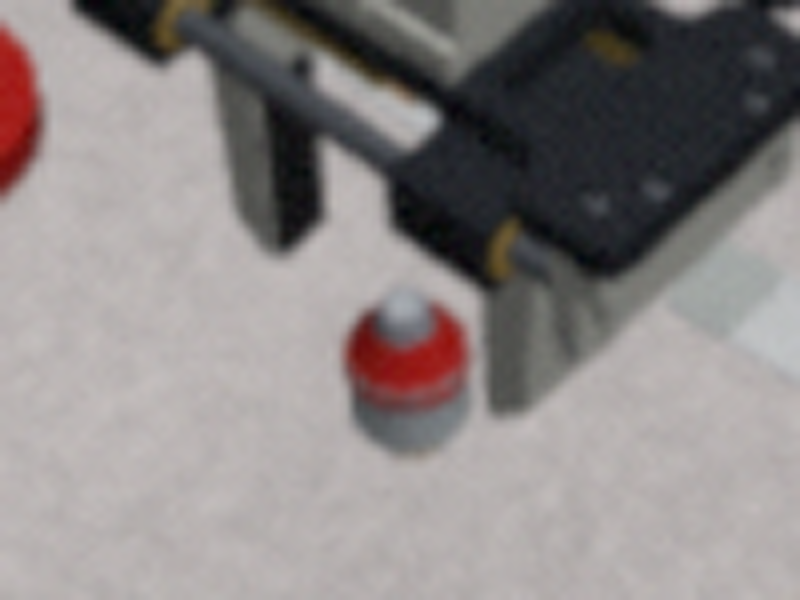

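The views are ambiguous in depth: the fingertips look about 35 mm higher than the state says. A gentle approach with force readings will settle it, since by the stated figures the tips touch the bench at TCP z = 14.

>>> arm_command(delta_pos=[[0,0,-0.003],[0,0,-0.006],[0,0,-0.008],[0,0,-0.009],[0,0,-0.01],[0,0,-0.011],[0,0,-0.0115],[0,0,-0.0115]], twist=[[0,0,0],[0,0,0],[0,0,0],[0,0,0],[0,0,0],[0,0,0],[0,0,0],[0,0,0]])

```text
t: 5.78
eef_pos: [615.6, 14.5, 13.7]
ee_rot: [1.0, -0.0, -0.0, -0.0]
contact_force: [-0.0, 0.3, -0.1]
finger_gap: 65.6
grip_force: 0.0
```

>>> arm_command(delta_pos=[[0,0,-0.0003],[0,0,-0.0006],[0,0,-0.001],[0,0,-0.001]], twist=[[0,0,0],[0,0,0],[0,0,0],[0,0,0]])

```text
t: 6.28
eef_pos: [615.5, 14.5, 12.7]
ee_rot: [1.0, -0.0, -0.0, -0.0]
contact_force: [0.7, 0.5, -0.7]
finger_gap: 65.4
grip_force: 0.0
```

>>> arm_command(delta_pos=[[0,0,-0.0005],[0,0,-0.001],[0,0,-0.0015],[0,0,-0.002],[0,0,-0.002]], twist=[[0,0,0],[0,0,0],[0,0,0],[0,0,0],[0,0,0]])

```text
t: 6.9
eef_pos: [615.5, 14.5, 10.7]
ee_rot: [1.0, -0.0, -0.0, -0.0]
contact_force: [-0.0, -0.4, -0.1]
finger_gap: 65.1
grip_force: 0.0
```

Run:
```python
from h import *
s=ctrl.get_state(); print(s["eef_pos"],s["contact_force"])
c=[]
for n,(a,b) in(("scene",(250,225)),("top",(255,150))):
    f=ctrl.grab_frame(n); c.append(cv2.resize(f["color"][b:b+100,a:a+67,::-1],(400,600),interpolation=cv2.INTER_CUBIC))
cv2.imwrite("pics/g5.png",np.hstack(c))
```

```text
[615.5386375   14.49201001  10.67125432] [-0.03054282 -0.35645506 -0.09770043]
```

View pics/g5.png

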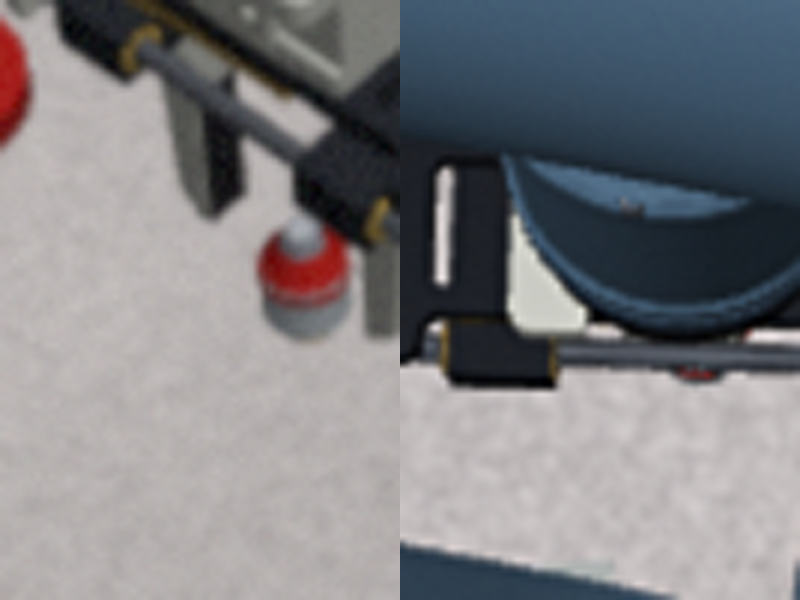

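Confirmed: there was no contact with the stated tip at -3 mm. In the picture the left and right tips at (212,215) and (380,335) sit level with the objective's upper barrel, so they are really about 30 mm higher than stated. I'll go down and find the bench by light touch.

>>> arm_command(delta_pos=[[0,0,-0.003],[0,0,-0.007],[0,0,-0.011],[0,0,-0.014],[0,0,-0.016],[0,0,-0.017],[0,0,-0.018],[0,0,-0.018]], twist=[[0,0,0],[0,0,0],[0,0,0],[0,0,0],[0,0,0],[0,0,0],[0,0,0],[0,0,0]])

```text
t: 8.0
eef_pos: [615.6, 14.5, -7.2]
ee_rot: [1.0, -0.0, 0.0, -0.0]
contact_force: [0.1, 0.5, -0.1]
finger_gap: 65.4
grip_force: 0.0
```

>>> arm_command(delta_pos=[[0,0,-0.0005],[0,0,-0.001],[0,0,-0.0015],[0,0,-0.0015]], twist=[[0,0,0],[0,0,0],[0,0,0],[0,0,0]])

```text
t: 8.5
eef_pos: [615.5, 14.5, -8.8]
ee_rot: [1.0, -0.0, -0.0, -0.0]
contact_force: [0.2, -0.0, 0.1]
finger_gap: 64.8
grip_force: 0.0
```

>>> arm_command(delta_pos=[[0,0,-0.0005],[0,0,-0.001],[0,0,-0.0015],[0,0,-0.0015]], twist=[[0,0,0],[0,0,0],[0,0,0],[0,0,0]])

```text
t: 9.0
eef_pos: [615.6, 14.5, -10.3]
ee_rot: [1.0, -0.0, -0.0, -0.0]
contact_force: [-0.9, -0.0, -0.2]
finger_gap: 65.2
grip_force: 0.0
```

Run:
```python
from h import *
s=ctrl.get_state(); print(s["eef_pos"],s["contact_force"])
f=ctrl.grab_frame("scene"); a,b=250,225
cv2.imwrite("pics/g6.png",cv2.resize(f["color"][b:b+75,a:a+100,::-1],(800,600),interpolation=cv2.INTER_CUBIC))
```

```text
[615.57915915  14.47524692 -10.29542113] [-0.86017744 -0.00917437 -0.20561395]
```

View pics/g6.png

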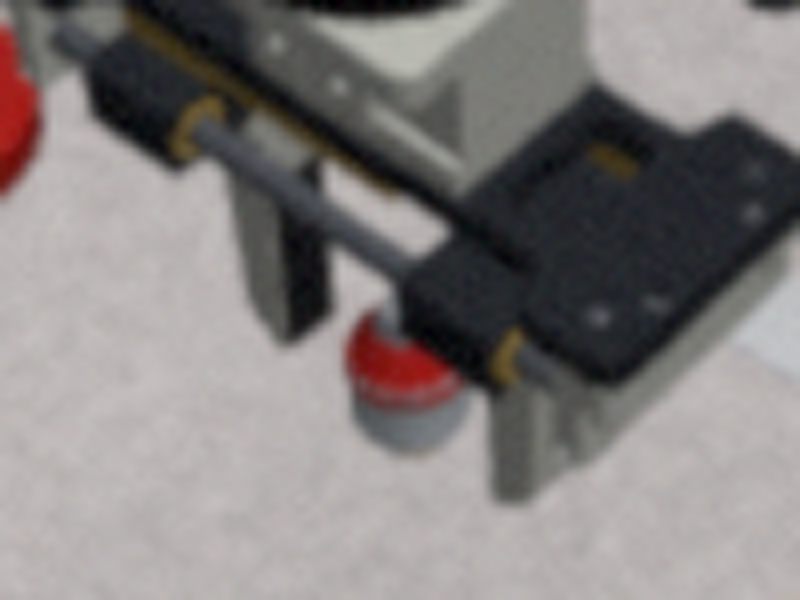

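Tips are at about (285,345) and (492,502), roughly 6 mm above the bench. Continuing the light touch.

>>> arm_command(delta_pos=[[0,0,-0.0005],[0,0,-0.001],[0,0,-0.0015],[0,0,-0.0015]], twist=[[0,0,0],[0,0,0],[0,0,0],[0,0,0]])

```text
t: 9.55
eef_pos: [615.5, 14.5, -11.8]
ee_rot: [1.0, -0.0, -0.0, -0.0]
contact_force: [-0.4, -0.2, -0.2]
finger_gap: 65.2
grip_force: 0.0
```

>>> arm_command(delta_pos=[[0,0,-0.0005],[0,0,-0.001],[0,0,-0.001]], twist=[[0,0,0],[0,0,0],[0,0,0]])

```text
t: 9.93
eef_pos: [615.5, 14.5, -12.8]
ee_rot: [1.0, -0.0, -0.0, -0.0]
contact_force: [-0.5, -0.0, -0.7]
finger_gap: 65.1
grip_force: 0.0
```

>>> arm_command(delta_pos=[[0,0,-0.0005],[0,0,-0.001],[0,0,-0.001]], twist=[[0,0,0],[0,0,0],[0,0,0]])

```text
t: 10.3
eef_pos: [615.5, 14.5, -13.8]
ee_rot: [1.0, -0.0, -0.0, -0.0]
contact_force: [-0.1, -0.3, -0.2]
finger_gap: 65.4
grip_force: 0.0
```

>>> arm_command(delta_pos=[[0,0,-0.0005],[0,0,-0.001],[0,0,-0.001]], twist=[[0,0,0],[0,0,0],[0,0,0]])

```text
t: 10.68
eef_pos: [615.5, 14.5, -14.8]
ee_rot: [1.0, -0.0, -0.0, -0.0]
contact_force: [-1.1, 0.1, 1.1]
finger_gap: 64.8
grip_force: 0.0
```

>>> arm_command(delta_pos=[[0,0,-0.0004],[0,0,-0.0007],[0,0,-0.0007]], twist=[[0,0,0],[0,0,0],[0,0,0]])

```text
t: 11.05
eef_pos: [615.5, 14.5, -15.5]
ee_rot: [1.0, -0.0, -0.0, -0.0]
contact_force: [0.6, -0.1, -0.2]
finger_gap: 65.3
grip_force: 0.0
```

>>> arm_command(delta_pos=[[0,0,-0.0004],[0,0,-0.0008],[0,0,-0.0008]], twist=[[0,0,0],[0,0,0],[0,0,0]])

```text
t: 11.42
eef_pos: [615.5, 14.5, -16.3]
ee_rot: [1.0, -0.0, -0.0, -0.0]
contact_force: [-0.4, -0.2, -0.1]
finger_gap: 65.2
grip_force: 0.0
```

>>> arm_command(delta_pos=[[0,0,-0.0004],[0,0,-0.0008],[0,0,-0.0008]], twist=[[0,0,0],[0,0,0],[0,0,0]])

```text
t: 11.8
eef_pos: [615.5, 14.5, -17.1]
ee_rot: [1.0, -0.0, -0.0, -0.0]
contact_force: [0.0, -0.0, 0.4]
finger_gap: 64.9
grip_force: 0.0
```

>>> arm_command(delta_pos=[[0,0,-0.0004],[0,0,-0.0008],[0,0,-0.0008]], twist=[[0,0,0],[0,0,0],[0,0,0]])

```text
t: 12.18
eef_pos: [615.5, 14.5, -17.9]
ee_rot: [1.0, -0.0, -0.0, -0.0]
contact_force: [0.3, 0.8, 0.4]
finger_gap: 65.1
grip_force: 0.0
```

>>> arm_command(delta_pos=[[0,0,-0.0004],[0,0,-0.0008],[0,0,-0.0008]], twist=[[0,0,0],[0,0,0],[0,0,0]])

```text
t: 12.55
eef_pos: [615.7, 14.5, -18.1]
ee_rot: [1.0, -0.0, 0.0, 0.0]
contact_force: [-1.4, 0.8, 4.0]
finger_gap: 65.3
grip_force: 2.6
```

The bench contacts at reported z = -18.0, so the tip height is reported z + 18 and the real tool is 32 mm shorter than stated. I'll raise so the tips are 12.5 mm up, then close on the barrel.

>>> arm_command(delta_pos=[[0,0,0.004],[0,0,0.01],[0,0,0.0132],[0,0,0.0132]], twist=[[0,0,0],[0,0,0],[0,0,0],[0,0,0]])

```text
t: 13.05
eef_pos: [615.9, 14.4, -5.1]
ee_rot: [1.0, -0.0, 0.0, 0.0]
contact_force: [-0.2, -0.0, 0.4]
finger_gap: 65.3
grip_force: 0.0
```

>>> arm_command(delta_pos=[[0,0,0],[0,0,0],[0,0,0],[0,0,0],[0,0,0],[0,0,0],[0,0,0],[0,0,0]], twist=[[0,0,0],[0,0,0],[0,0,0],[0,0,0],[0,0,0],[0,0,0],[0,0,0],[0,0,0]], hand=0.0, squeeze=15)

```text
t: 14.05
eef_pos: [615.5, 14.5, -5.5]
ee_rot: [1.0, -0.0, -0.0, -0.0]
contact_force: [0.1, -0.3, -1.1]
finger_gap: 29.4
grip_force: 15.0
```

>>> arm_command(delta_pos=[[0,0,0.005],[0,0,0.018],[0,0,0.036],[0,-0.01,0.045],[0.004,-0.035,0.045],[0.008,-0.07,0.045],[0.012,-0.105,0.045],[0.016,-0.135,0.045],[0.018,-0.155,0.045],[0.0185,-0.162,0.045]], twist=[[0,0,0],[0,0,0],[0,0,0],[0,0,0],[0,0,0],[0,0,0],[0,0,0],[0,0,0],[0,0,0],[0,0,0]])

```text
t: 15.3
eef_pos: [634.1, -148.9, 39.8]
ee_rot: [1.0, -0.001, 0.0, 0.0]
contact_force: [-0.5, 1.0, -1.1]
finger_gap: 29.8
grip_force: 15.0
```

>>> arm_command(delta_pos=[[0,0,0],[0,0,0],[0,0,-0.004],[0,0,-0.012],[0,0,-0.02],[0,0,-0.025],[0,0,-0.025]], twist=[[0,0,0],[0,0,0],[0,0,0],[0,0,0],[0,0,0],[0,0,0],[0,0,0]])

```text
t: 16.18
eef_pos: [633.6, -147.4, 13.7]
ee_rot: [1.0, -0.0, -0.001, -0.0]
contact_force: [0.3, -0.1, -0.7]
finger_gap: 29.7
grip_force: 15.0
```

Run:
```python
from h import *
s=ctrl.get_state(); print(s["eef_pos"],s["contact_force"],s["grip_force"],s["finger_gap"])
c=[]
for n,(a,b) in(("scene",(210,200)),("top",(350,160))):
    f=ctrl.grab_frame(n); c.append(cv2.resize(f["color"][b:b+75,a:a+50,::-1],(400,600),interpolation=cv2.INTER_CUBIC))
cv2.imwrite("pics/g7.png",np.hstack(c))
```

```text
[ 633.5941708  -147.35939429   13.72817093] [ 0.33645821 -0.13086414 -0.73034243] 14.9997478723526 29.732470037903937
```

View pics/g7.png

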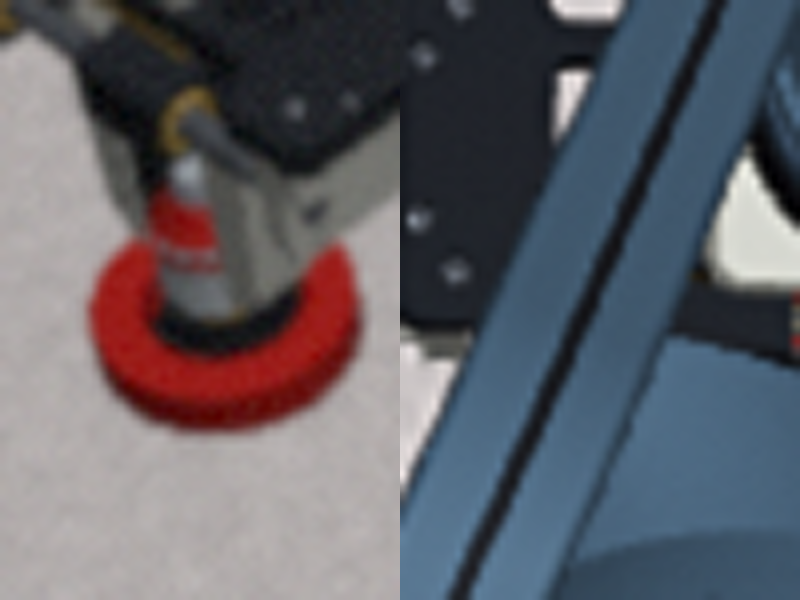

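Run:
```python
from h import *
f=ctrl.grab_frame("scene")
for x,y,z in((615.2,12.8,44),(633.6,-147.4,64),(633.2,-149.3,64),(633.2,-149.3,16),(633.6,-147.4,20)): print(proj(f,[[x,y,z]])[0].round(1),((proj(f,[[x,y,z]])[0]-[210,200])*8+3.5).round(0))
g=f["color"].astype(int); m=(g[...,0]-g[...,2:].max(-1)>50); sub=m[200:275,205:265]; ys,xs=np.nonzero(sub); print(xs.min()+205,xs.max()+205,ys.min()+200,ys.max()+200)
d=g.sum(-1); print(d[218:226,226:240])
```

```text
[300.  262.8] [724. 506.]
[234.2 220.9] [197. 170.]
[233.7 220.3] [193. 166.]
[237.3 236.4] [222. 294.]
[237.5 235.6] [224. 288.]
205 254 200 274
[[ 90  28  54  65 117 159 194 209 189 165 158 190 194 159]
 [116  51  46  61  80 152 266 338 297 190 156 164 147 181]
 [153  70  60  72 105 243 378 437 388 252 186 154 120 160]
 [196  74  57  85 155 287 400 458 426 270 223 198 169 159]
 [219  91  34  65 159 258 347 395 378 282 233 221 211 200]
 [233 111  82  87 141 214 280 318 325 268 230 221 225 250]
 [234 156  91 114 139 212 235 274 295 269 232 232 234 278]
 [229 181 134 131 142 187 228 247 262 249 230 235 229 260]]
```

The picture shows the red objective over its well. Its measured nose at (233,220.7) against (233.7,220.3) expected makes it centred within about 2 mm. Lowering.

>>> arm_command(delta_pos=[[0,0,-0.003],[0,0,-0.007],[0,0,-0.01],[0,0,-0.012],[0,0,-0.013],[0,0,-0.0135],[0,0,-0.0135]], twist=[[0,0,0],[0,0,0],[0,0,0],[0,0,0],[0,0,0],[0,0,0],[0,0,0]])

```text
t: 17.2
eef_pos: [634.1, -147.5, 1.1]
ee_rot: [1.0, -0.0, 0.0, 0.0]
contact_force: [-0.9, -0.8, -1.0]
finger_gap: 29.4
grip_force: 15.0
```

>>> arm_command(delta_pos=[[0,0,-0.0005],[0,0,-0.001],[0,0,-0.001]], twist=[[0,0,0],[0,0,0],[0,0,0]])

```text
t: 17.58
eef_pos: [634.2, -147.6, 0.4]
ee_rot: [1.0, -0.0, 0.0, 0.0]
contact_force: [-1.4, 0.4, 2.9]
finger_gap: 29.7
grip_force: 15.0
```

>>> arm_command(delta_pos=[[0,0,0],[0,0,0],[0,0,0],[0,0,0],[0,0,0],[0,0,0.01],[0,0,0.03],[0,0,0.055],[0,0,0.075],[-0.005,0.012,0.08]], twist=[[0,0,0],[0,0,0],[0,0,0],[0,0,0],[0,0,0],[0,0,0],[0,0,0],[0,0,0],[0,0,0],[0,0,0]], hand=0.65)

```text
t: 18.82
eef_pos: [630.4, -136.3, 82.3]
ee_rot: [1.0, -0.001, 0.002, 0.001]
contact_force: [0.1, 0.3, 0.2]
finger_gap: 60.6
grip_force: 0.0
```

>>> arm_command(delta_pos=[[-0.013,0.03,0],[-0.03,0.073,0],[-0.05,0.121,0],[-0.07,0.169,0],[-0.09,0.217,0],[-0.11,0.265,0],[-0.13,0.313,0],[-0.148,0.356,0],[-0.162,0.39,0],[-0.1685,0.4075,0]], twist=[[0,0,0],[0,0,0],[0,0,0],[0,0,0],[0,0,0],[0,0,0],[0,0,0],[0,0,0],[0,0,0],[0,0,0]])

```text
t: 20.08
eef_pos: [458.6, 273.7, 79.7]
ee_rot: [1.0, 0.001, -0.001, 0.0]
contact_force: [-1.0, 0.2, -0.1]
finger_gap: 60.6
grip_force: 0.0
```

Run:
```python
from h import *
s=ctrl.get_state(); print(s["eef_pos"],s["ee_rot"].round(3))
f=ctrl.grab_frame("scene");t=ctrl.grab_frame("top")
for n,g in(("scene",f),("top",t)):
  c=g["color"].astype(int)
  for k,xy in(("red",(634,-147.8,50)),("yel",(460.5,272,50)),("blu",(447,-148.5,56))):
    u,v=proj(g,[xy])[0].round().astype(int); w=c[v-5:v+6,u-5:u+6].min(-1); a=np.where(w>np.percentile(w,88),w-w.min(),0); yy,xx=np.mgrid[-5:6,-5:6]
    p=np.array([(a*xx).sum()/a.sum()+u,(a*yy).sum()/a.sum()+v]); print(n,k,p.round(1),back(g,p,xy[2]).round(1))
```

```text
[458.576535   273.66071776  79.71506671] [ 1.     0.001 -0.001  0.   ]
scene red [232.5 221.9] [ 630.3 -159.6]
scene yel [464.8 279.4] [452.4 268.8]
scene blu [295.6 173.5] [ 441.9 -160.8]
top red [399.5 192.9] [ 635.1 -145.6]
top yel [141.3 292.7] [454.5 278.7]
top blu [399.6 304.4] [ 446.8 -147.1]
```

Red is seated: the top view puts its nose at (635,-146), on the holder centre. Descending on yellow with tips at 14 mm.

>>> arm_command(delta_pos=[[0,0,-0.01],[0,0,-0.025],[0,0,-0.04],[0,0,-0.055],[0,0,-0.068],[0,0,-0.077],[0,0,-0.082],[0,0,-0.084],[0,0,-0.084]], twist=[[0,0,0],[0,0,0],[0,0,0],[0,0,0],[0,0,0],[0,0,0],[0,0,0],[0,0,0],[0,0,0]])

```text
t: 21.3
eef_pos: [460.8, 272.1, -3.7]
ee_rot: [1.0, -0.0, 0.0, -0.0]
contact_force: [0.3, 1.1, -0.2]
finger_gap: 60.6
grip_force: 0.0
```

>>> arm_command(delta_pos=[[0,0,0],[0,0,0],[0,0,0],[0,0,0],[0,0,0],[0,0,0],[0,0,0]], twist=[[0,0,0],[0,0,0],[0,0,0],[0,0,0],[0,0,0],[0,0,0],[0,0,0]], hand=0.0)

```text
t: 22.18
eef_pos: [460.6, 272.0, -3.8]
ee_rot: [1.0, -0.0, 0.0, -0.0]
contact_force: [-0.9, 0.5, 1.8]
finger_gap: 29.6
grip_force: 15.0
```

>>> arm_command(delta_pos=[[0,0,0.006],[0,0,0.02],[0,0,0.038],[0.008,-0.006,0.048],[0.036,-0.026,0.05],[0.07,-0.05,0.05],[0.104,-0.075,0.05],[0.135,-0.097,0.05],[0.156,-0.113,0.05],[0.164,-0.1185,0.05]], twist=[[0,0,0],[0,0,0],[0,0,0],[0,0,0],[0,0,0],[0,0,0],[0,0,0],[0,0,0],[0,0,0],[0,0,0]])

```text
t: 23.42
eef_pos: [626.0, 151.7, 46.1]
ee_rot: [1.0, -0.001, 0.0, 0.0]
contact_force: [0.1, -0.8, -1.2]
finger_gap: 29.7
grip_force: 15.0
```

>>> arm_command(delta_pos=[[0,0,0],[0,0,0],[0,0,-0.005],[0,0,-0.015],[0,0,-0.027],[0,0,-0.036],[0,0,-0.041],[0,0,-0.0435],[0,0,-0.044],[0,0,-0.044]], twist=[[0,0,0],[0,0,0],[0,0,0],[0,0,0],[0,0,0],[0,0,0],[0,0,0],[0,0,0],[0,0,0],[0,0,0]])

```text
t: 24.68
eef_pos: [624.9, 153.5, 2.3]
ee_rot: [1.0, -0.0, 0.0, -0.0]
contact_force: [0.2, -0.9, -1.5]
finger_gap: 29.7
grip_force: 15.0
```

>>> arm_command(delta_pos=[[0,0,-0.0005],[0,0,-0.001],[0,0,-0.001]], twist=[[0,0,0],[0,0,0],[0,0,0]])

```text
t: 25.05
eef_pos: [625.0, 153.5, 2.2]
ee_rot: [1.0, -0.0, 0.001, 0.0]
contact_force: [-2.0, -0.4, 5.8]
finger_gap: 29.8
grip_force: 15.0
```

>>> arm_command(delta_pos=[[0,0,0],[0,0,0],[0,0,0],[0,0,0],[0,0,0],[0,0,0.01],[0,0,0.03],[0,0,0.055],[0,0,0.075],[-0.006,-0.01,0.08]], twist=[[0,0,0],[0,0,0],[0,0,0],[0,0,0],[0,0,0],[0,0,0],[0,0,0],[0,0,0],[0,0,0],[0,0,0]], hand=0.65)

```text
t: 26.3
eef_pos: [619.9, 143.7, 83.3]
ee_rot: [1.0, 0.0, 0.002, -0.0]
contact_force: [0.5, -0.3, -0.5]
finger_gap: 60.5
grip_force: 0.0
```

>>> arm_command(delta_pos=[[-0.018,-0.03,0],[-0.038,-0.065,0],[-0.06,-0.103,0],[-0.082,-0.14,0],[-0.104,-0.177,0],[-0.126,-0.214,0],[-0.146,-0.248,0],[-0.162,-0.275,0],[-0.17,-0.289,0],[-0.172,-0.292,0]], twist=[[0,0,0],[0,0,0],[0,0,0],[0,0,0],[0,0,0],[0,0,0],[0,0,0],[0,0,0],[0,0,0],[0,0,0]])

```text
t: 27.55
eef_pos: [446.0, -149.0, 80.9]
ee_rot: [1.0, -0.001, -0.0, -0.0]
contact_force: [0.7, -0.8, -0.2]
finger_gap: 60.2
grip_force: 0.0
```

Run:
```python
from h import *
s=ctrl.get_state(); print(s["eef_pos"],s["ee_rot"].round(3))
g=ctrl.grab_frame("top"); c=g["color"].astype(int)
for k,xy in(("red",(634,-147.8,50)),("yel",(624.5,153.5,56)),("blu",(447,-148.5,56))):
    u,v=proj(g,[xy])[0].round().astype(int); w=c[v-5:v+6,u-5:u+6].min(-1); a=np.where(w>np.percentile(w,88),w-w.min(),0); yy,xx=np.mgrid[-5:6,-5:6]
    p=np.array([(a*xx).sum()/a.sum()+u,(a*yy).sum()/a.sum()+v]); print(k,p.round(1),back(g,p,xy[2]).round(1))
```

```text
[ 445.99426936 -149.02076293   80.92877204] [ 1.    -0.001 -0.    -0.   ]
red [399.5 192.9] [ 635.1 -145.6]
yel [220.9 192.5] [624.8 155.5]
blu [397.3 300.9] [ 452.5 -143.2]
```

Yellow is seated as well, at (624.8,155.5) against its holder (625.1,155.6). Now blue.

>>> arm_command(delta_pos=[[0,0,-0.01],[0,0,-0.025],[0,0,-0.04],[0,0,-0.055],[0,0,-0.067],[0,0,-0.075],[0,0,-0.08],[0,0,-0.082],[0,0,-0.082]], twist=[[0,0,0],[0,0,0],[0,0,0],[0,0,0],[0,0,0],[0,0,0],[0,0,0],[0,0,0],[0,0,0]])

```text
t: 28.72
eef_pos: [446.7, -148.6, -0.8]
ee_rot: [1.0, -0.0, 0.0, 0.0]
contact_force: [0.5, 0.0, 0.3]
finger_gap: 60.4
grip_force: 0.0
```

>>> arm_command(delta_pos=[[0,0,0],[0,0,0],[0,0,0],[0,0,0],[0,0,0],[0,0,0],[0,0,0]], twist=[[0,0,0],[0,0,0],[0,0,0],[0,0,0],[0,0,0],[0,0,0],[0,0,0]], hand=0.0)

```text
t: 29.6
eef_pos: [446.7, -148.6, -0.8]
ee_rot: [1.0, -0.0, 0.0, 0.0]
contact_force: [0.1, -1.1, 2.0]
finger_gap: 29.5
grip_force: 15.0
```

>>> arm_command(delta_pos=[[0,0,0.008],[0,0,0.025],[0,0,0.05],[0,0,0.075],[0,0.004,0.092],[0,0.02,0.1],[0,0.05,0.1],[0,0.09,0.1],[0,0.13,0.1],[0,0.17,0.1]], twist=[[0,0,0],[0,0,0],[0,0,0],[0,0,0],[0,0,0],[0,0,0],[0,0,0],[0,0,0],[0,0,0],[0,0,0]])

```text
t: 30.85
eef_pos: [445.6, 23.6, 98.7]
ee_rot: [1.0, -0.0, -0.001, -0.0]
contact_force: [0.8, -0.4, -0.3]
finger_gap: 29.9
grip_force: 15.0
```

>>> arm_command(delta_pos=[[0,0.04,0],[0,0.075,0],[0,0.1,0],[0,0.114,0],[0,0.1205,0],[0,0.1205,-0.01],[0,0.1205,-0.025],[0,0.1205,-0.042],[0,0.1205,-0.058],[0,0.1205,-0.07]], twist=[[0,0,0],[0,0,0],[0,0,0],[0,0,0],[0,0,0],[0,0,0],[0,0,0],[0,0,0],[0,0,0],[0,0,0]])

```text
t: 32.1
eef_pos: [446.1, 141.1, 27.8]
ee_rot: [1.0, -0.001, -0.001, 0.0]
contact_force: [-0.4, 0.1, -0.1]
finger_gap: 29.7
grip_force: 15.0
```

>>> arm_command(delta_pos=[[0,0,-0.005],[0,0,-0.011],[0,0,-0.017],[0,0,-0.021],[0,0,-0.023],[0,0,-0.024],[0,0,-0.0245],[0,0,-0.0245]], twist=[[0,0,0],[0,0,0],[0,0,0],[0,0,0],[0,0,0],[0,0,0],[0,0,0],[0,0,0]])

```text
t: 33.1
eef_pos: [446.7, 142.0, 5.1]
ee_rot: [1.0, -0.0, 0.0, -0.0]
contact_force: [-1.8, -0.4, 4.0]
finger_gap: 30.0
grip_force: 15.0
```

>>> arm_command(delta_pos=[[0,0,0],[0,0,0],[0,0,0],[0,0,0],[0,0,0],[0,0,0.01],[0,0,0.03],[0,0,0.055],[0,0,0.08],[0.003,-0.012,0.09]], twist=[[0,0,0],[0,0,0],[0,0,0],[0,0,0],[0,0,0],[0,0,0],[0,0,0],[0,0,0],[0,0,0],[0,0,0]], hand=0.65)

```text
t: 34.35
eef_pos: [450.5, 130.1, 96.5]
ee_rot: [1.0, 0.001, 0.002, -0.0]
contact_force: [-0.2, -0.1, -0.5]
finger_gap: 60.4
grip_force: 0.0
```

>>> arm_command(delta_pos=[[0.008,-0.03,0],[0.018,-0.073,0],[0.03,-0.12,0],[0.042,-0.168,0],[0.054,-0.216,0],[0.066,-0.264,0],[0.078,-0.312,0],[0.09,-0.36,0],[0.102,-0.406,0],[0.112,-0.444,0]], twist=[[0,0,0],[0,0,0],[0,0,0],[0,0,0],[0,0,0],[0,0,0],[0,0,0],[0,0,0],[0,0,0],[0,0,0]])

```text
t: 35.6
eef_pos: [561.0, -316.8, 93.9]
ee_rot: [1.0, -0.001, -0.0, -0.0]
contact_force: [-0.3, 0.6, 0.1]
finger_gap: 60.4
grip_force: 0.0
```

>>> arm_command(delta_pos=[[0.006,-0.025,0],[0.0085,-0.035,0],[0.0088,-0.037,0],[0.0088,-0.037,-0.01],[0.0088,-0.037,-0.02]], twist=[[0,0,0],[0,0,0],[0,0,0],[0,0,0],[0,0,0]])

```text
t: 36.22
eef_pos: [570.2, -349.8, 73.8]
ee_rot: [1.0, 0.0, -0.0, -0.0]
contact_force: [0.2, 0.2, -0.9]
finger_gap: 60.5
grip_force: 0.0
```

Run:
```python
from h import *
s=ctrl.get_state(); print(s["t"],s["eef_pos"],s["ee_rot"].round(4))
c=[]
for n,(a,b) in(("scene",(150,110)),("top",(170,160))):
    f=ctrl.grab_frame(n); w,h=(133,200) if n=="top" else (66,100)
    c.append(cv2.resize(f["color"][b:b+h,a:a+w,::-1],(400,600),interpolation=cv2.INTER_CUBIC))
cv2.imwrite("pics/g8.png",np.hstack(c))
g=ctrl.grab_frame("top"); c=g["color"].astype(int)
for k,xy in(("red",(634,-147.8,50)),("yel",(624.5,153.5,56)),("blu",(446.6,142,62))):
    u,v=proj(g,[xy])[0].round().astype(int); w=c[v-5:v+6,u-5:u+6].min(-1); a=np.where(w>np.percentile(w,88),w-w.min(),0); yy,xx=np.mgrid[-5:6,-5:6]
    p=np.array([(a*xx).sum()/a.sum()+u,(a*yy).sum()/a.sum()+v]); print(k,p.round(1),back(g,p,xy[2]).round(1))
```

```text
36.225 [ 570.19497746 -349.77373398   73.84588304] [ 1.e+00  4.e-04 -2.e-04 -3.e-04]
red [399.5 192.9] [ 635.1 -145.6]
yel [220.9 192.5] [624.8 155.5]
blu [222.1 299.5] [446.9 143.8]
```

View pics/g8.png

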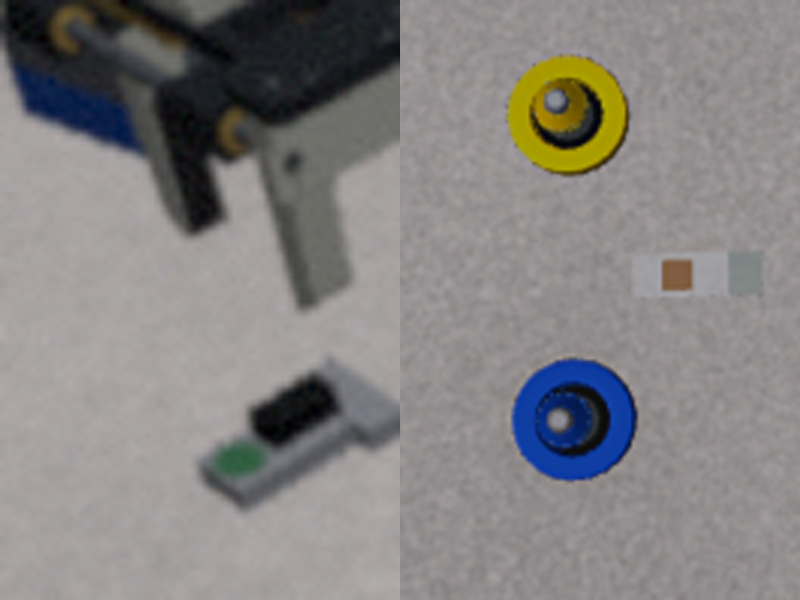

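The yellow and blue objectives stand in their wells and red was already confirmed. The gripper is over the slider. Descending so the tips are 14 mm up, beside the rib.

>>> arm_command(delta_pos=[[0,0,-0.01],[0,0,-0.024],[0,0,-0.04],[0,0,-0.054],[0,0,-0.065],[0,0,-0.072],[0,0,-0.076],[0,0,-0.078],[0,0,-0.0785],[0,0,-0.0785]], twist=[[0,0,0],[0,0,0],[0,0,0],[0,0,0],[0,0,0],[0,0,0],[0,0,0],[0,0,0],[0,0,0],[0,0,0]])

```text
t: 37.62
eef_pos: [570.6, -351.2, -3.6]
ee_rot: [1.0, -0.0, 0.0, 0.0]
contact_force: [-0.4, 0.2, -0.6]
finger_gap: 60.4
grip_force: 0.0
```

>>> arm_command(delta_pos=[[0,0,0],[0,0,0],[0,0,0],[0,0,0],[0,0,0],[0,0,0],[0,0,0],[0,0,0],[0,0,0]], twist=[[0,0,0],[0,0,0],[0,0,0],[0,0,0],[0,0,0],[0,0,0],[0,0,0],[0,0,0],[0,0,0]], hand=0.0, squeeze=20)

```text
t: 38.75
eef_pos: [570.4, -351.1, -3.9]
ee_rot: [1.0, -0.0, 0.0, 0.0]
contact_force: [0.6, -1.1, 0.5]
finger_gap: 13.6
grip_force: 20.0
```

>>> arm_command(delta_pos=[[0,0,0.008],[0,0,0.024],[0,0,0.048],[0,0,0.072],[0,0.006,0.086],[0,0.025,0.09],[0.002,0.06,0.09],[0.003,0.1,0.09],[0.005,0.143,0.09],[0.006,0.186,0.09]], twist=[[0,0,0],[0,0,0],[0,0,0],[0,0,0],[0,0,0],[0,0,0],[0,0,0],[0,0,0],[0,0,-0.01],[0,0,-0.02]])

```text
t: 40.0
eef_pos: [575.3, -162.0, 85.2]
ee_rot: [1.0, -0.01, -0.001, -0.001]
contact_force: [0.3, -0.4, -0.5]
finger_gap: 14.2
grip_force: 20.0
```

>>> arm_command(delta_pos=[[0.001,0.043,0],[0.003,0.086,0],[0.004,0.129,0],[0.005,0.172,0],[0.007,0.215,0],[0.008,0.258,0],[0.01,0.301,0],[0.011,0.344,0],[0.012,0.387,0],[0.014,0.428,0]], twist=[[0,0,-0.01],[0,0,-0.02],[0,0,-0.03],[0,0,-0.04],[0,0,-0.05],[0,0,-0.06],[0,0,-0.07],[0,0,-0.08],[0,0,-0.09],[0,0,-0.1]])

```text
t: 41.25
eef_pos: [588.2, 265.3, 85.2]
ee_rot: [0.998, -0.06, -0.001, 0.0]
contact_force: [0.0, 0.1, -1.7]
finger_gap: 13.7
grip_force: 20.0
```

>>> arm_command(delta_pos=[[0.001,0.035,0],[0.002,0.057,0],[0.002,0.07,0],[0.002,0.0733,0],[0.002,0.0733,-0.015],[0.002,0.0733,-0.035],[0.002,0.0733,-0.05],[0.002,0.0733,-0.06],[0.002,0.0733,-0.06],[0.002,0.0733,-0.06]], twist=[[0,0,-0.0075],[0,0,-0.0075],[0,0,-0.0075],[0,0,-0.0075],[0,0,-0.0075],[0,0,-0.0075],[0,0,-0.0075],[0,0,-0.0075],[0,0,-0.0075],[0,0,-0.0075]])

```text
t: 42.5
eef_pos: [592.9, 336.4, 26.6]
ee_rot: [0.998, -0.064, 0.001, -0.0]
contact_force: [0.2, -0.2, -1.3]
finger_gap: 13.8
grip_force: 20.0
```

Run:
```python
from h import *
s=ctrl.get_state(); print(s["t"],s["eef_pos"],s["ee_rot"].round(4),2*np.arctan2(s["ee_rot"][1],s["ee_rot"][0]),s["grip_force"])
f=ctrl.grab_frame("scene"); a,b=412,325
c=cv2.resize(f["color"][b:b+75,a:a+100,::-1],(800,600),interpolation=cv2.INTER_CUBIC)
e=s["eef_pos"]; p=[e[0],e[1],np.pi+2*np.arctan2(s["ee_rot"][1],s["ee_rot"][0])]; z=s["eef_pos"][2]+4
S=np.array([(-41,14),(13,14),(13,23),(33,23),(33,-23),(13,-23),(13,-14),(-41,-14)],float)
for q,zz,col in((p,z+12,(0,0,255)),([592.1,334.8,3.014],6,(0,255,0))):
    cv2.polylines(c,[((proj(f,tf(q,np.c_[S,np.full(8,zz)]))-[a,b])*8+3.5).astype(np.int32)],True,col,1)
cv2.imwrite("pics/g9.png",cv2.convertScaleAbs(c,alpha=1.3))
```

```text
42.5 [592.94628502 336.35010732  26.64654676] [ 9.98e-01 -6.39e-02  5.00e-04 -2.00e-04] -0.12788515869229622 19.999794960021973
```

View pics/g9.png

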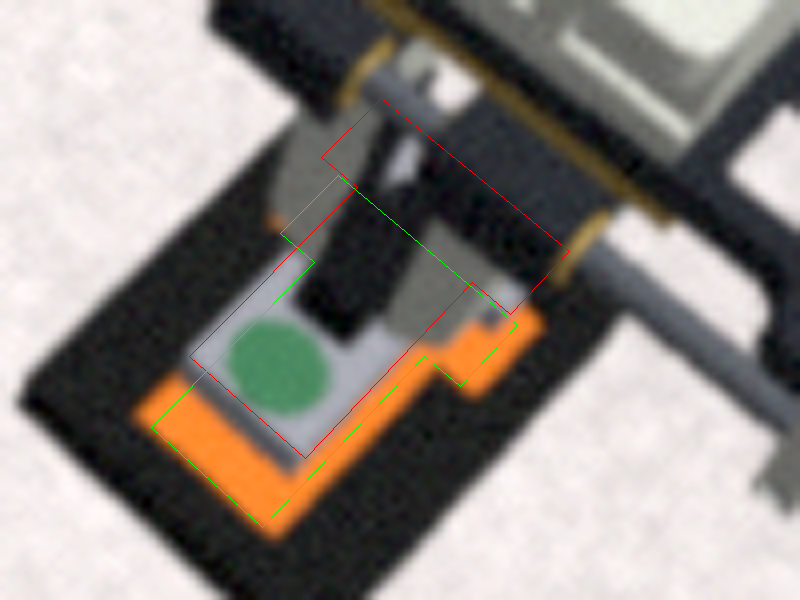

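The picture shows the slider above the cutout, window end at the lower left and aligned with it. Its corners at (188,357) and (305,462) match my prediction to within half a pixel. It sits about 1–2 mm off the tray centre, so I'll nudge by -1 mm in x and y and lower in stages.

>>> arm_command(delta_pos=[[-0.001,-0.001,-0.004],[-0.001,-0.001,-0.009],[-0.001,-0.001,-0.014],[-0.001,-0.001,-0.017],[-0.001,-0.001,-0.019],[-0.001,-0.001,-0.02],[-0.001,-0.001,-0.02]], twist=[[0,0,0],[0,0,0],[0,0,0],[0,0,0],[0,0,0],[0,0,0],[0,0,0]])

```text
t: 43.42
eef_pos: [591.4, 335.3, 6.0]
ee_rot: [0.998, -0.064, 0.0, -0.0]
contact_force: [-0.8, -0.2, -1.5]
finger_gap: 13.8
grip_force: 20.0
```

>>> arm_command(delta_pos=[[0,0,-0.001],[0,0,-0.002],[0,0,-0.003],[0,0,-0.0035],[0,0,-0.0035]], twist=[[0,0,0],[0,0,0],[0,0,0],[0,0,0],[0,0,0]])

```text
t: 44.05
eef_pos: [591.3, 335.2, 2.5]
ee_rot: [0.998, -0.064, -0.0, 0.0]
contact_force: [-0.2, 0.4, -0.9]
finger_gap: 13.8
grip_force: 20.0
```

>>> arm_command(delta_pos=[[0,0,-0.0004],[0,0,-0.0008],[0,0,-0.001],[0,0,-0.001]], twist=[[0,0,0],[0,0,0],[0,0,0],[0,0,0]])

```text
t: 44.55
eef_pos: [591.5, 335.3, 2.1]
ee_rot: [0.998, -0.064, 0.0, -0.0]
contact_force: [-1.9, -0.4, 4.1]
finger_gap: 13.8
grip_force: 20.0
```

Contact at the seat height. Releasing, rising and backing off.

>>> arm_command(delta_pos=[[0,0,0],[0,0,0],[0,0,0],[0,0,0],[0,0,0],[0,0,0.01],[0,0,0.03],[0,0,0.06],[0,0,0.09],[0,0,0.11]], twist=[[0,0,0],[0,0,0],[0,0,0],[0,0,0],[0,0,0],[0,0,0],[0,0,0],[0,0,0],[0,0,0],[0,0,0]], hand=0.5)

```text
t: 45.8
eef_pos: [592.5, 335.7, 115.5]
ee_rot: [0.998, -0.064, 0.002, -0.001]
contact_force: [0.2, 0.4, -0.2]
finger_gap: 46.4
grip_force: 0.0
```

>>> arm_command(delta_pos=[[-0.01,0,0.01],[-0.03,0.01,0.03],[-0.06,0.02,0.06],[-0.1,0.04,0.08],[-0.14,0.06,0.09],[-0.18,0.08,0.1],[-0.21,0.09,0.1],[-0.22,0.095,0.1],[-0.22,0.095,0.1],[-0.22,0.095,0.1]], twist=[[0,0,0],[0,0,0],[0,0,0],[0,0,0],[0,0,0],[0,0,0],[0,0,0],[0,0,0],[0,0,0],[0,0,0]])

```text
t: 47.05
eef_pos: [372.2, 429.9, 211.4]
ee_rot: [0.998, -0.064, 0.0, 0.0]
contact_force: [-0.3, -0.5, -0.1]
finger_gap: 46.4
grip_force: 0.0
```

Run:
```python
from h import *
s=ctrl.get_state(); print(s["t"],s["eef_pos"],s["contact_force"])
f=ctrl.grab_frame("scene"); a,b=412,325
c=cv2.resize(f["color"][b:b+75,a:a+75,::-1],(500,500),interpolation=cv2.INTER_CUBIC); k=500/75
S=np.array([(-41,14),(13,14),(13,23),(33,23),(33,-23),(13,-23),(13,-14),(-41,-14)],float)
cv2.polylines(c,[((proj(f,tf([591.6,334.4,3.014],np.c_[S,np.full(8,18)]))-[a,b]+.5)*k).astype(np.int32)],True,(0,255,0),1)
o=f["color"][140:290,230:420,::-1]; o=cv2.resize(o,(300,237)); t=ctrl.grab_frame("top")["color"][160:330,80:520,::-1]; t=cv2.resize(t,(300,116))
r=np.zeros((500,300,3),np.uint8); r[:237]=o; r[240:356]=t
cv2.imwrite("pics/g10.png",np.hstack([c,r]))
```

```text
47.05 [372.17831977 429.92604784 211.39100028] [-0.26084789 -0.54028643 -0.13814238]
```

View pics/g10.png

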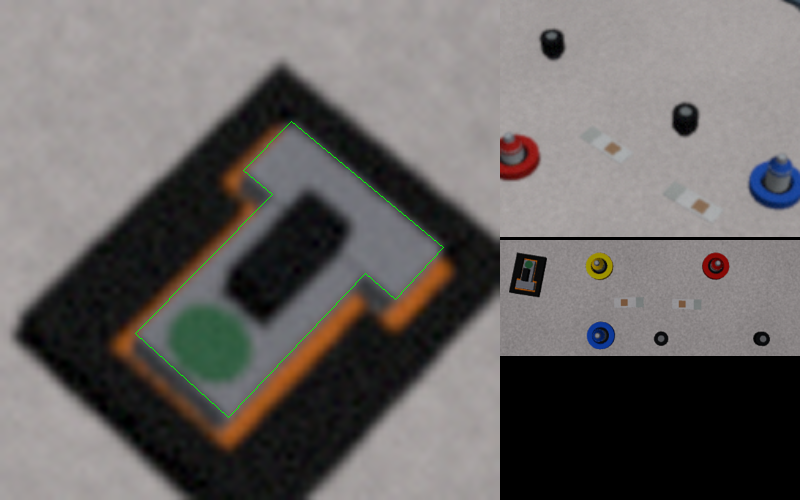

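The slider lies flat in the cutout with orange gap all round, its corners at (136,333) and (443,247) on the predicted outline. The three objectives stand in their holders and both eyepieces are where they were. Handing in.

```bash
python3 -c "
from rig import ctrl
print(ctrl.hand_in())"
```

```text
the job is handed in; nothing more can be done
None
```

The job is handed in at about 47 s: all three objectives stand nose up in the holders of their own colours, the slider lies flat in its tray, and the last picture shows both eyepieces where they were. The fingertips turned out to sit 32 mm higher than the stated tool length, so I set the heights from a light touch on the bench (about 4 N).

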